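# Shut the red valve under the sliding cover of the drinks counter's water box

## Robot

A 6-joint arm with a two-finger parallel gripper is mounted at the origin on the work surface. World frame = base frame: x ahead of the robot, y to its left, z up, the work surface at z = 0. Lengths are in mm, angles in rad, forces in N, time in s.
With the tool pointing down it reaches from about 350 to 800 mm from the base axis. Payload 7.3 kg.
Tool frame: the origin (TCP) lies between the finger pads; the fingertips stand 22 mm ahead of it and the grasp point (between the pads) lies 3 mm ahead of it; z points along the fingers, y is the line along which they close (so a half turn about z gives the same grasp; the last joint's range is limited). The gripper opens to 85 mm and grips with 20 to 120 N. Pads are 22 mm wide; open, the fingers measure 114 mm over their backs; the gripper's body (76 mm by 85 mm) begins 54 mm behind the grasp point. The pads swing forward as they close: fully open they stand 13 mm farther back than shut.
Start: joints at [-1.332, 0.342, 1.524, -0, 1.275, -0.146], TCP at [197.094, -486.617, 253.322] pointing down, gripper open.
Joint ranges: [-2.53, 2.53], [-0.77, 2.02], [0.04, 2.7], [-1, 4.14], [0.28, 2.66], [-3.11, 3.11]. Speed limits (rad/s): [2.57, 2.57, 3.14, 3.14, 3.14, 3.14].

## Interface

Orientations are given as a 3x3 rotation matrix whose columns are the frame's x, y, z axes.
In Python, from rig import get_state, capture, get_calibration, sign_off gives the robot as it stands.
- The arm moves only by the tool carry_out, never from a script. Its argument "targets" is a list of rows, each a list of 7 numbers: the finger opening in cm, from 0 to 8.54, then the shift along the tool's x, y, z in cm, then the turn, a rotation vector about the tool's x, y, z in degrees. In form: [[hand, x, y, z, rx, ry, rz], ...]. A call has 1 to 12 rows; each row is the pose to reach, as a shift and turn from the pose commanded when the call began, along the tool's axes at that moment; what a row does not reach only later rows make up. A row lasts 1/12 s, in which the tool goes at most 41.7 mm and 7.16 degrees, less where a joint would pass 70% of its speed; a pose out of reach is approached as far as the arm can. A call with a gripper value outside its range is refused whole. The fingers move at their own pace and stop on an object; "squeeze" is the grip in N (left out, the last holds). Time passes only in rows, so rows that repeat a pose let the fingers close. It gives the time, the measured TCP pose, the force, the opening and the grip force at its end, in the units of the state.
- get_state(): the state, without advancing time (a new reading comes with each control period).
- capture(name): name is "scene" or "top" or "wrist"; returns (picture, depth): 480x640x3 uint8, blue, green, red; 480x640 float32, mm along the optical axis (not along the pixel's ray), 0 where there is no reading.
- get_calibration(name): a dict with "K" (3x3 intrinsics, pixels), "k1" (the pictures are not rectified: a ray, as slopes to the right and down, at radius r is drawn at 1 + k1 r^2 times it, then the intrinsics apply), "position" and "orientation" of the camera in the world. Camera axes: x right, y up, looking along -z (the intrinsics and any distortion apply to the point x, -y, -z); pixel columns grow to the right and rows downward; lengths in mm; the calibration is good to about 2 mm. A picture is of the moment at which its call begins: read the wrist's pose just before it. get_calibration takes no time and is no camera call; for the wrist camera it gives the pose at the moment of the call.
- sign_off(): hands the job in; it is judged then, once.
The state is a dict: "time_s": time; "joint_pos": joint angles; "qd": joint speeds; "joint_torque": joint torques, N m; "ee_pos": TCP position; "orientation": TCP orientation; "contact_force": force on the tool from outside, world axes, zero at the start; "wrist_torque": the same for the moment, N m; "gripper_width": finger opening in mm; "finger_force": force on a finger pad.
Only numpy, scipy, OpenCV 4.12 (cv2) and the standard library are available. Lean on these libraries where they do the work, as an engineer would, in place of code of your own. Each camera call takes 0.05 s, during which the arm holds its last target. There are 200 camera calls.

## Task

Shut off the red water valve in the metal valve box on the drinks counter. Push the box's cover by its black rib straight back along its guides (away from the robot's side of the box) until it meets the stop at the far end, so that the handles lie open, then push the red handle round clockwise, seen from above, until it is fully shut at its stop, square across its pipe. Only push with the fingers: never lift the cover or tip it out of its guides; leave the blue handle as it is, leave the glasses, crockery, tin and spoon standing or lying where they are, and finish with the arm clear of everything.

Things in the scene. Friction and masses are not known exactly. Their poses are not given: they have to be found in the camera images.
- valve_box: aluminium valve box fixed to the counter, 342 x 310 mm. Origin: middle of its underside, on the counter. Its +x is the way the cover is pushed back (away from the robot, turned up to 19 degrees either way), +y left, z up. Far half: a solid deck 75 mm high where the cover parks. Guide rails along both sides and a lip at the near end rise to 85 mm, the far stop to 89 mm.
- bay (a point): middle of the open bay in the box's near half, on its floor (z 6 mm), 80 mm to -x of the box's origin. The bay is 150 (x) x 270 (y) mm inside, its walls 75 mm high. Two copper pipes run along x through it, tops at z 35 mm.
- cover: loose steel plate, 0.4 to 0.85 kg, 160 (x) x 286 (y) x 5 mm, lying at z 75 mm between the rails, 2 mm of play each side. Origin: middle of its underside; axes as the box's. In the box's frame the origin starts at x -80 to -62 mm (covering the bay) and is at x +85 mm when the plate meets the far stop. Held down only by its weight; slides with 2 to 6 N of friction.
- cover_rib (a point): top middle of the cover's black upright rib, made to be pushed: 12 mm thick (x), 130 mm long (y), rising 23 mm above the plate, its top at z 103 mm; it stands 45 mm to -x of the cover's origin.
- red_handle (a joint): angle of the red handle in rad: 0 fully open, pointing along the pipe to the box's -x; grows clockwise seen from above; 1.571 fully shut against its stop, pointing to the box's +y, square across the pipe. Starts between 0 and 0.35. Stiff (0.1 N m, about 2 N at 50 mm from the axis); it stays where it is left.
- red_axis (a point): point on the red handle's upright turning axis, at the height of the handle's top (64 mm). In the box's frame it lies at x -40 mm and y +60 or -60 mm: red and blue may have changed places.
- red_tip (a point): top of the red handle's outer end, 65 mm from its axis. The handle is a flat red bar 16 mm wide, from z 50 to 64 mm, with free space down to the pipe (z 35 mm) or the bay floor.
- blue_handle (a joint): angle of the blue handle, measured like the red one; starts between 0 and 0.3; must not be turned.
- blue_tip (a point): top of the blue handle's outer end, 65 mm from its axis; the bar has the same size and height as the red one; the two axes are 120 mm apart along the box's y.
- clear_glass: clear glass tumbler, 72 mm across, 95 mm tall (bystander, loose). Origin: middle of its underside.
- green_glass: green glass tumbler, 72 mm across, 95 mm tall (bystander, loose). Origin: middle of its underside.
- mug: blue ceramic mug, 80 mm across, 90 mm tall (bystander, loose). Origin: middle of its underside.
- sugar_jar: amber glass jar with a white cap, 68 mm across, 100 mm tall (bystander, loose). Origin: middle of its underside.
- tea_tin: green tea tin, 70 x 90 x 100 mm tall (bystander, loose). Origin: middle of its underside.
- spoon: spoon lying on the counter (bystander, loose). Origin: middle of its underside, along its length; the bowl end is at +x.

How it is judged:
By the outcome, as a careful person would: the job done as asked, in the order asked, and still so for the second after the job is handed in, with the robot touching nothing.
It also fails if it takes over 48 s, if anything falls off the work surface, if the arm or the gripper's body presses on something with over 40 N, if the wrist force passes 120 N, or if a joint passes its speed limit or range.

## Working session

There is one attempt and no reset: what is moved stays moved. The work goes in short steps, Python scripts to look and compute and a tool call to move; the robot and the scene stay as the last step left them, time stands still between calls to the robot, and variables do not carry over. Pictures are saved under pics/ and viewed, at most 10 in all, crops included, and the job is handed in when it is done.

Besides the shell and the picture viewer there is one more tool, called after "Request:" as name([rows], argument=value, ...), one row to a line, values as JSON. carry_out: Moves the arm, as the interface text tells. Its arguments: {"type":"object","properties":{"targets":{"type":"array"},"squeeze":{"type":"number"}},"required":["targets"]}

```bash
mkdir -p pics
cat > h.py <<'E'
import numpy as np,cv2
from rig import *
def grab(n,f):
    c=get_calibration(n); p,d=capture(n); cv2.imwrite('pics/'+f+'.png',p); np.savez('pics/'+f,d=d,**{k:np.array(c[k]) for k in('K','k1','position','orientation')}); return p,d
def ray(f,u,v):
    z=np.load('pics/'+f+'.npz'); k=float(z['k1'])
    q=cv2.undistortPoints(np.array([[[u,v]]],float),z['K'],np.array([k,0,0,0.]))[0,0]
    return z['position'],z['orientation']@np.array([q[0],-q[1],-1]),z['d']
def atz(f,u,v,h):
    p,r,d=ray(f,u,v); return p+r*(h-p[2])/r[2]
def dep(f,u,v):
    p,r,d=ray(f,u,v); return p+r*np.median(d[int(v)-1:int(v)+2,int(u)-1:int(u)+2])
E
python3 - <<'E'
from h import *
for n in('top','scene'): grab(n,n)
print(get_state())
E
```

```text
{'time_s': 0.1, 'joint_pos': array([-1.33200329e+00,  3.42626706e-01,  1.52490224e+00,  1.96818451e-05,
        1.27538796e+00, -1.46025166e-01]), 'qd': array([-1.71590782e-03,  8.29101629e-04, -3.66923802e-03,  6.14131681e-04,
        6.84416575e-05,  1.04891679e-03]), 'joint_torque': array([ 1.72163898e-03, -4.34447193e+01, -2.46489519e+01, -1.10478252e-04,
        4.65882025e-03, -1.90820714e-06]), 'ee_pos': array([ 197.01828102, -486.29007951,  252.71582303]), 'orientation': array([[ 9.26868879e-01,  3.75385127e-01, -2.94931016e-04],
       [ 3.75385183e-01, -9.26868004e-01,  1.29113130e-03],
       [ 2.11309362e-04, -1.30742215e-03, -9.99999123e-01]]), 'contact_force': array([-0.36705939,  0.08643493,  0.56169858]), 'wrist_torque': array([-0.03015639, -0.00930805,  0.00387035]), 'finger_force': 0.0, 'gripper_width': 85.32613516707988}
```

View pics/top.png

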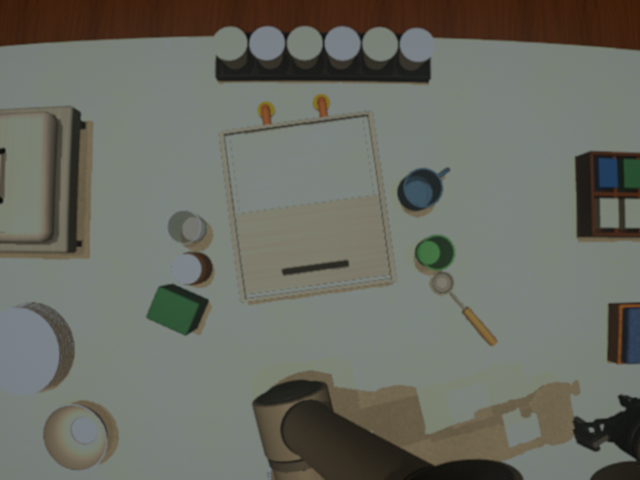

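View pics/scene.png

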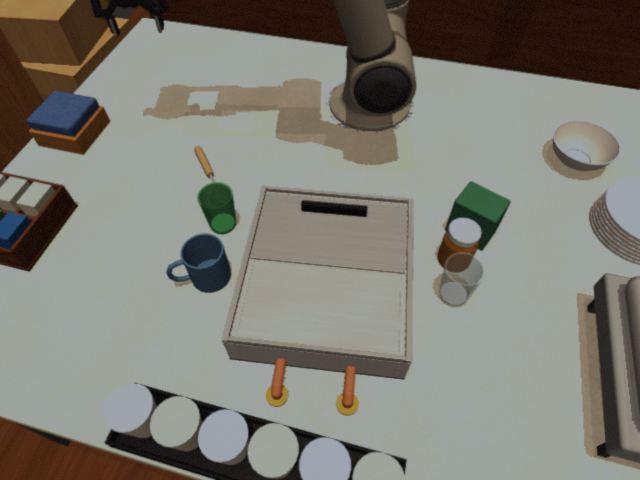

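The top view shows the box corners at about (221,131), (372,112), (396,282) and (244,302), with the rib from (283,271) to (348,264). The cover is over the bay. The jar, tin and clear glass stand to the left; the mug, green glass and spoon stand to the right.

Run:
```python
from h import *
np.set_printoptions(precision=1,suppress=True)
for n,(u,v),h in [('FL',(221,131),87),('FR',(372,112),87),('NR',(396,282),85),('NL',(244,302),85),('ribL',(283,269),103),('ribR',(348,263),103),('ribLb',(284,274),103),('ribRb',(349,267),103),('seamL',(236,212),80),('seamR',(383,193),80),('ggl',(435,246),95),('mug',(420,184),90),('clear',(193,228),95),('jar',(192,267),100),('tin',(178,309),100)]:
    print(n,atz('top',u,v,h),dep('top',u,v))
```

```text
FL [715.2 201.3  87. ] [734.2 216.4   3.8]
FR [754.9 -99.   87. ] [755.9 -99.3  83.3]
NR [ 417.9 -146.5   85. ] [ 413.4 -158.9    0.3]
NL [377.1 151.6  85. ] [369.5 162.7   2.3]
ribL [442.9  74.2 103. ] [442.9  74.2 103. ]
ribR [455.1 -50.8 103. ] [455.2 -50.8 104.7]
ribLb [433.3  72.2 103. ] [432.5  73.4  83.1]
ribRb [447.5 -52.8 103. ] [446.9 -54.2  80.2]
seamL [554.2 169.7  80. ] [554.5 170.4  75. ]
seamR [ 593.5 -121.2   80. ] [ 592.9 -120.5   85. ]
ggl [ 488.8 -221.7   95. ] [ 490.  -241.3    5.7]
mug [ 610.9 -193.3   90. ] [ 621.8 -209.4    6.1]
clear [521.4 251.9  95. ] [525.4 272.4   6.3]
jar [445.2 251.9 100. ] [445.3 251.7 100.8]
tin [363.1 279.1 100. ] [363.3 278.8 101.3]
```

Request:
carry_out([
  [0,39,-37.4,0,0,0,14.3],
  [0,39,-37.4,0,0,0,14.3],
  [0,39,-37.4,0,0,0,14.3],
  [0,39,-37.4,0,0,0,14.3],
  [0,39,-37.4,0,0,0,14.3],
  [0,39,-37.4,0,0,0,14.3],
  [0,39,-37.4,0,0,0,14.3],
  [0,39,-37.4,0,0,0,14.3],
  [0,39,-37.4,0,0,0,14.3],
  [0,39,-37.4,0,0,0,14.3],
  [0,39,-37.4,0,0,0,14.3],
  [0,39,-37.4,0,0,0,14.3],
])

```text
time_s: 1.1
ee_pos: [401.8, -28.3, 253.3]
orientation: [[0.991, 0.135, 0.0], [0.135, -0.991, -0.0], [0.0, 0.0, -1.0]]
contact_force: [0.8, -1.7, -0.5]
gripper_width: -0.4
finger_force: 0.0
```

Run:
```python
from h import *
s=get_state();print(s['ee_pos'],s['orientation'],s['time_s'],s['gripper_width'],s['joint_pos'])
```

```text
[401.81770022 -28.29998417 253.28512869] [[ 9.90875378e-01  1.34781237e-01  6.62009443e-05]
 [ 1.34781248e-01 -9.90875356e-01 -2.08059264e-04]
 [ 3.75543993e-05  2.15083448e-04 -9.99999976e-01]] 1.1 -0.35658544843483486 [-2.61000353e-01  1.15905287e-01  1.82576960e+00 -1.97356652e-04
  1.19980013e+00  1.17467482e+00]
```

Request:
carry_out([
  [0,2,-3.2,0,0,0,0],
  [0,2,-3.2,3.5,0,0,0],
  [0,2,-3.2,7,0,0,0],
  [0,2,-3.2,10.5,0,0,0],
  [0,2,-3.2,13,0,0,0],
  [0,2,-3.2,14,0,0,0],
  [0,2,-3.2,14.1,0,0,0],
])

```text
time_s: 1.68
ee_pos: [415.4, 4.3, 109.9]
orientation: [[0.991, 0.135, -0.006], [0.135, -0.991, 0.001], [-0.006, -0.002, -1.0]]
contact_force: [-0.2, 0.4, 0.8]
gripper_width: -0.0
finger_force: 0.0
```

Run:
```python
from h import *
s=get_state();print(s['ee_pos'],s['contact_force'])
grab('wrist','w1')
```

```text
[415.37464082   4.32675941 109.91259224] [-0.23495382  0.39649357  0.76597728]
```

View pics/w1.png

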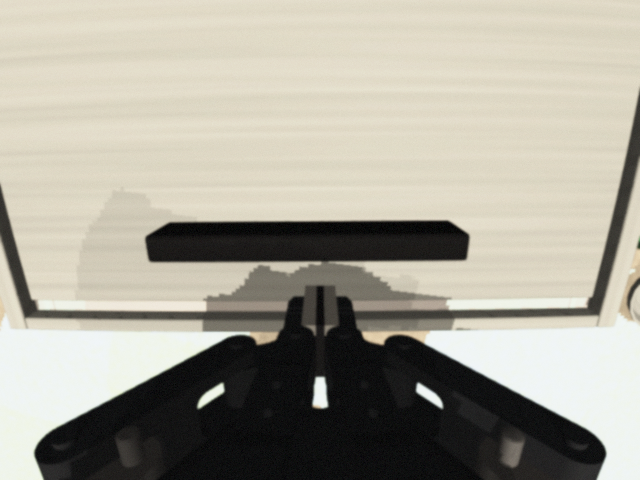

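The rib spans columns 147–468 (row 240), level with the tool and about 5 mm left of the fingers. The fingertips sit just behind it, over the cover's near edge.

Request:
carry_out([
  [0,0.8,-0.4,0,0,0,0],
  [0,1.6,-0.4,0,0,0,0],
  [0,3,-0.4,0,0,0,0],
  [0,4.8,-0.4,0,0,0,0],
  [0,6.6,-0.4,0,0,0,0],
  [0,8.4,-0.4,0,0,0,0],
  [0,10.2,-0.4,0,0,0,0],
  [0,12,-0.4,0,0,0,0],
  [0,13.6,-0.4,0,0,0,0],
  [0,15,-0.4,0,0,0,0],
  [0,16,-0.4,0,0,0,0],
  [0,16.6,-0.4,0,0,0,0],
])

```text
time_s: 2.73
ee_pos: [582.5, 30.7, 113.2]
orientation: [[0.991, 0.135, 0.001], [0.135, -0.991, -0.0], [0.001, 0.0, -1.0]]
contact_force: [-6.3, -1.1, 6.1]
gripper_width: 0.1
finger_force: 3.3
```

Run:
```python
from h import *
s=get_state();print(s['ee_pos'],s['contact_force'])
grab('wrist','w2')
```

```text
[582.49853288  30.66467311 113.24965053] [-6.32037313 -1.13152678  6.10332599]
```

View pics/w2.png

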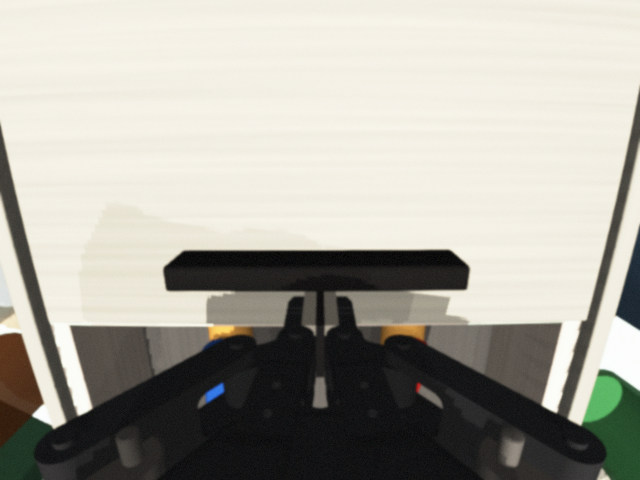

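The cover has slid back square. The red handle shows on the right (col 415) and the blue on the left. About 7 mm remain to the stop.

Request:
carry_out([
  [0,0.3,0,0,0,0,0],
  [0,0.5,0,0,0,0,0],
  [0,0.7,0,0,0,0,0],
  [0,0.8,0,0,0,0,0],
  [0,0.8,0,0,0,0,0],
])

```text
time_s: 3.2
ee_pos: [588.3, 31.4, 112.9]
orientation: [[0.991, 0.135, -0.001], [0.135, -0.991, -0.0], [-0.001, 0.0, -1.0]]
contact_force: [-5.5, -0.3, 3.3]
gripper_width: -0.2
finger_force: 2.4
```

Request:
carry_out([
  [0,0.2,0,0,0,0,0],
  [0,0.3,0,0,0,0,0],
  [0,0.4,0,0,0,0,0],
  [0,0.4,0,0,0,0,0],
])

```text
time_s: 3.53
ee_pos: [588.9, 31.3, 112.9]
orientation: [[0.991, 0.135, -0.009], [0.135, -0.991, -0.001], [-0.009, 0.0, -1.0]]
contact_force: [-18.2, -4.2, 13.6]
gripper_width: 0.3
finger_force: 9.4
```

The force rose to 18 N with no further motion, so the cover is at the stop. I'll back off and look into the bay.

Request:
carry_out([
  [0,-1,0,0,0,0,0],
  [0,-2.5,0,0,0,0,0],
  [0,-5,0,-3,0,0,0],
  [0,-8,0,-6,0,0,0],
  [0,-11,0,-8,0,0,0],
  [0,-14,0,-10,0,0,0],
  [0,-16,0,-10,0,0,0],
  [0,-16,0,-10,0,0,0],
  [0,-16,0,-10,0,0,0],
])

```text
time_s: 4.28
ee_pos: [434.6, 10.3, 213.3]
orientation: [[0.991, 0.134, 0.003], [0.134, -0.991, -0.0], [0.003, 0.001, -1.0]]
contact_force: [-0.5, -0.7, 0.2]
gripper_width: 0.1
finger_force: 0.0
```

Run:
```python
from h import *
s=get_state();print(s['ee_pos'],s['contact_force'])
grab('wrist','w3')
```

```text
[434.58089395  10.26791298 213.31457676] [-0.51775872 -0.65170145  0.15148993]
```

View pics/w3.png

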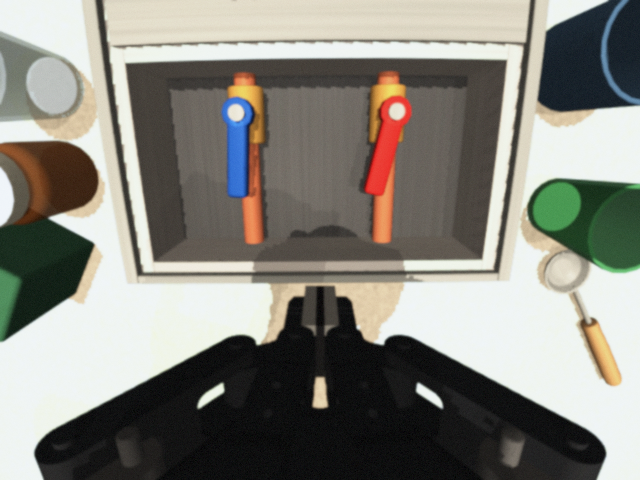

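The red handle's axis is at pixel (397,111) and its tip at (375,191). The blue axis is at (236,111) and its tip at (238,194). Red is on the -y side.

Run:
```python
from h import *
np.set_printoptions(precision=1,suppress=True)
P=[atz('w3',u,v,64) for u,v in((397,111),(375,191),(236,111),(238,194))]
for p in P: print(p)
print(dep('w3',397,111),dep('w3',380,170))
ra,rt,ba,bt=P; y=(ba-ra);print(np.linalg.norm(y),np.linalg.norm(rt-ra)); y/=np.linalg.norm(y); th=np.arctan2(-y[0],y[1]); R=np.array([[np.cos(th),-np.sin(th)],[np.sin(th),np.cos(th)]])
print('yaw',np.degrees(th)); o=(ra+ba)[:2]/2-R@[-40,0]; print('box',o)
d=R.T@(rt-ra)[:2]; a=np.arctan2(d[1],-d[0]); print('red',a)
d=R.T@(bt-ba)[:2]; print('blue',np.arctan2(d[1],-d[0]))
s=get_state(); T=s['orientation']; tcp=s['ee_pos']
# waypoints: finger centre relative to axis; handle angle q, radius r, offset off behind the face
def way(q,r,off):
    e=np.array([-np.cos(q),np.sin(q)]); n=np.array([np.sin(q),np.cos(q)]) # n: direction of motion
    w=ra[:2]+R@(e*r-n*off); return (T.T@np.r_[w-tcp[:2],0])[:2]/10, R.T@(w-o)
for q,r,off in[(a,50,40),(a,50,30),(.5,50,24),(.7,50,24),(.9,50,24),(1.1,50,24),(1.3,50,24),(1.45,50,24),(1.57,50,24),(1.57,50,19)]: print(q,off,*way(q,r,off))
```

```text
[534. -35.  64.]
[472.2 -29.2  64. ]
[517.8  84.9  64. ]
[455.2  78.9  64. ]
[533.8 -34.4  66.6] [489.1 -30.1  64.5]
120.96668630812077 62.104102729187275
yaw 7.716835011735514
box [565.6  30.3]
red 0.2273226138431604
blue 0.038787244861238655
0.2273226138431604 40 [3.4 8.6] [-97.7 -88.2]
0.2273226138431604 30 [3.6 7.6] [-95.5 -78.4]
0.5 24 [3.6 5.5] [-95.4 -57.6]
0.7 24 [3.8 4.4] [-93.7 -46.6]
0.9 24 [4.2 3.4] [-89.9 -36.2]
1.1 24 [4.8 2.4] [-84.1 -26.8]
1.3 24 [5.5 1.6] [-76.5 -18.7]
1.45 24 [6.2 1.1] [-69.9 -13.7]
1.57 24 [6.8 0.8] [-64.  -10.5]
1.57 19 [7.3 0.8] [-59.  -10.5]
```

Request:
carry_out([
  [0,1.5,3.9,0,0,0,0],
  [0,3.5,7.9,0,0,0,0],
  [0,3.5,7.9,0,0,0,0],
  [0,3.5,7.9,3.5,0,0,0],
  [0,3.5,7.9,7,0,0,0],
  [0,3.5,7.9,10,0,0,0],
  [0,3.5,7.9,12.5,0,0,0],
  [0,3.5,7.9,14,0,0,0],
  [0,3.5,7.9,14.5,0,0,0],
  [0,3.5,7.9,14.5,0,0,0],
  [0,3.5,7.9,14.5,0,0,0],
])

```text
time_s: 5.25
ee_pos: [480.7, -63.3, 67.4]
orientation: [[0.991, 0.135, 0.001], [0.135, -0.991, -0.0], [0.0, 0.0, -1.0]]
contact_force: [-0.0, -0.2, -0.2]
gripper_width: 0.0
finger_force: 0.0
```

Run:
```python
from h import *
np.set_printoptions(precision=2,suppress=True)
s=get_state(); T=s['orientation']; tcp=s['ee_pos']; print(tcp,s['contact_force'])
grab('wrist','w4')
ra=np.array([534,-35.]); th=np.radians(7.75); R=np.array([[np.cos(th),-np.sin(th)],[np.sin(th),np.cos(th)]])
for q,r in zip([.23,.4,.55,.7,.85,1,1.15,1.3,1.45,1.57,1.62],[50,50,49,48,47,46,45,44,43,42,42]):
    e=np.array([-np.cos(q),np.sin(q)]); n=np.array([np.sin(q),np.cos(q)])
    off=8+11*n[0]+14.5*n[1]
    print(q,(T.T@np.r_[ra+R@(e*r-n*off)-tcp[:2],0])[:2]/10)
```

```text
[480.68 -63.34  67.4 ] [-0.04 -0.2  -0.2 ]
0.23 [ 0.24 -0.83]
0.4 [ 0.06 -1.67]
0.55 [ 0.12 -2.42]
0.7 [ 0.31 -3.18]
0.85 [ 0.62 -3.92]
1 [ 1.07 -4.6 ]
1.15 [ 1.64 -5.22]
1.3 [ 2.32 -5.73]
1.45 [ 3.1  -6.11]
1.57 [ 3.76 -6.29]
1.62 [ 4.05 -6.37]
```

View pics/w4.png

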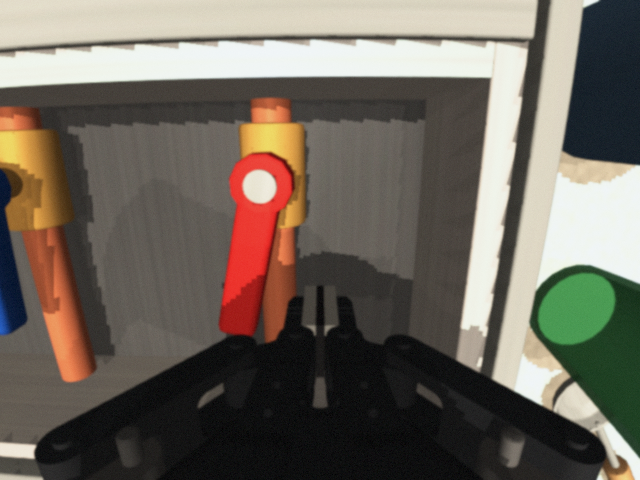

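The fingers are down beside the red handle on its -y side, with the handle tip at (238,330). Now I'll sweep it round.

Request:
carry_out([
  [0,0.2,-0.8,0,0,0,0],
  [0,0.1,-1.7,0,0,0,0],
  [0,0.1,-2.4,0,0,0,0],
  [0,0.3,-3.2,0,0,0,0],
  [0,0.6,-3.9,0,0,0,0],
  [0,1.1,-4.6,0,0,0,0],
  [0,1.6,-5.2,0,0,0,0],
  [0,2.3,-5.7,0,0,0,0],
  [0,3.1,-6.1,0,0,0,0],
  [0,3.6,-6.3,0,0,0,0],
  [0,3.8,-6.3,0,0,0,0],
  [0,3.8,-6.3,0,0,0,0],
])

```text
time_s: 6.3
ee_pos: [509.4, 4.8, 67.0]
orientation: [[0.991, 0.135, 0.0], [0.135, -0.991, 0.0], [0.0, -0.0, -1.0]]
contact_force: [-0.2, 0.9, 0.1]
gripper_width: -0.1
finger_force: 0.0
```

Request:
carry_out([
  [0,0.2,0,0,0,0,0],
  [0,0.4,0,0,0,0,0],
  [0,0.5,0,0,0,0,0],
  [0,0.5,0,0,0,0,0],
])

```text
time_s: 6.63
ee_pos: [509.9, 4.8, 66.9]
orientation: [[0.991, 0.135, -0.009], [0.135, -0.991, 0.0], [-0.009, -0.001, -1.0]]
contact_force: [-13.3, -2.2, 11.2]
gripper_width: -0.1
finger_force: 7.1
```

Run:
```python
from h import *
print(get_state()['contact_force'])
p,d=grab('wrist','w5')
```

```text
[-13.30117481  -2.19121392  11.19231551]
```

View pics/w5.png

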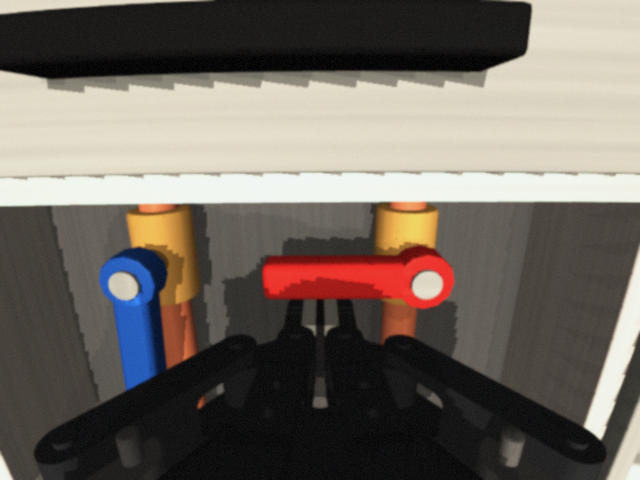

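Red is square across its pipe and firm at 13 N, so it's at the stop. I'll back off and rise clear.

Request:
carry_out([
  [0,-1,0,0,0,0,0],
  [0,-2,0,0,0,0,0],
  [0,-2.5,0,0,0,0,0],
  [0,-2.5,0,-3,0,0,0],
  [0,-2.5,0,-6.5,0,0,0],
  [0,-3.5,0,-10,0,0,0],
  [0,-6,0,-13,0,0,0],
  [0,-9,0,-15,0,0,0],
  [0,-10,0,-16,0,0,0],
  [0,-10,0,-16,0,0,0],
  [0,-10,0,-16,0,0,0],
  [0,-10,0,-16,0,0,0],
])

```text
time_s: 7.68
ee_pos: [415.4, -8.5, 226.8]
orientation: [[0.991, 0.134, 0.0], [0.134, -0.991, 0.0], [0.0, -0.0, -1.0]]
contact_force: [0.4, -0.6, 0.5]
gripper_width: 0.3
finger_force: 0.0
```

Run:
```python
from h import *
print(get_state()['contact_force'],get_state()['ee_pos'])
a,_=grab('wrist','w6'); b,_=grab('scene','s2')
cv2.imwrite('pics/c.png',np.hstack([cv2.resize(a,(400,300)),cv2.resize(b,(400,300))]))
```

```text
[ 0.38951509 -0.57896802  0.48203629] [415.44274259  -8.5405038  226.82913965]
```

View pics/c.png

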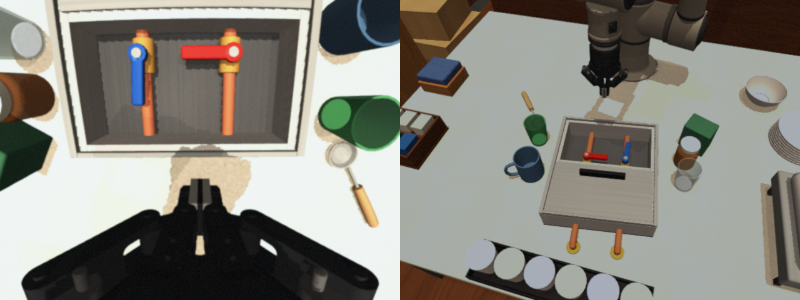

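The handle is square, blue is unchanged, the cover is fully back and flat, and the other items stand where they were. The arm is clear.

```bash
python3 -c "
from rig import *
print(sign_off())"
```

```text
the job is handed in; nothing more can be done
None
```

The cover is pushed back to its far stop and the red valve is turned fully shut at its stop; blue and everything else are as they were, the arm is clear, and the job is handed in at about 8 s on the robot's clock.

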